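# Set out the round leather boxes on the stall's display blocks

### The arm

A 7-joint arm with a two-finger parallel gripper is mounted at the origin on the work surface. World frame = base frame: x ahead of the robot, y to its left, z up, the work surface at z = 0. Lengths are in mm, angles in rad, forces in N, time in s.
With the tool pointing down it reaches from about 350 to 900 mm from the base axis. Payload 19.9 kg.
Tool frame: the origin (TCP) lies midway between the tips of the shut fingers; the grasp point (between the pads) lies 19 mm behind it (manip.grip_point_offset is the distance from the TCP to the grasp point, in mm); z points along the fingers, y is the line along which they close (so a half turn about z gives the same grasp; the last joint's range is limited). The gripper opens to 94 mm and grips with 3 to 60 N. Pads are 16 mm wide; open, the fingers measure 119 mm over their backs; the gripper's body (75 mm by 177 mm) begins 78 mm behind the grasp point.
Start: joints at [1.246, 0.417, -0.01, 1.614, 0.005, 1.111, -0.053], TCP at [174.997, -599.979, 205.425] pointing down, gripper open.
Joint ranges: [-2.81, 2.81], [-0.39, 2.02], [-1.27, 1.25], [0.06, 2.57], [-1.19, 4.33], [0.19, 2], [-2.82, 2.82]. Speed limits (rad/s): [1.89, 1.89, 2.39, 2.39, 3.01, 3.01, 3.01].

### API

Orientations are given as a unit quaternion [x, y, z, w].
In Python, from workcell import manip gives the robot as it stands.
- The arm moves only by the tool step_arm, never from a script. Its argument "steps" is a list of rows, each a list of 7 numbers: the shift along the world's x, y, z in mm, then the turn, a rotation vector about the world's x, y, z in degrees, then the finger opening in mm, from 0 to 94. In form: [[dx, dy, dz, rx, ry, rz, hand], ...]. A call has 1 to 20 rows; each row is the pose to reach, as a shift and turn from the pose commanded when the call began; what a row does not reach only later rows make up. A row lasts 1/8 s, in which the tool goes at most 62.5 mm and 10.7 degrees, less where a joint would pass 70% of its speed; a pose out of reach is approached as far as the arm can. A call with a gripper value outside its range is refused whole. The fingers move at their own pace and stop on an object; the grip force is fixed at half the most. Time passes only in rows, so rows that repeat a pose let the fingers close. It gives the time, the measured TCP pose, the force, the opening and the grip force at its end, in the units of the state.
- manip.get_state(): the state, without advancing time (a new reading comes with each control period).
- manip.grab_frame(name): name is "scene" or "side" or "wrist"; returns a dict with "image" (384x512x3 uint8, red, green, blue), "range_z" (384x512 float32, mm along the optical axis (not along the pixel's ray), 0 where there is no reading), "K" (3x3 intrinsics, pixels), "cam_to_world" (4x4, takes a point from camera to world coordinates); the wrist camera has in their place "hand_eye" (4x4, takes a point from camera to tool coordinates, whose origin is the TCP and whose axes are the flange's). Camera axes: x right, y down, z forward; pixel columns grow to the right and rows downward; lengths in mm; the calibration is good to about 2 mm. A picture is of the moment at which its call begins: read the wrist's pose just before it.
- manip.finish_job(): hands the job in; it is judged then, once.
Trained networks look in the newest picture that a camera, given by its name, has taken for a name from the list of things; names that differ only in an ending like _2 or _b are one class to them, and where a whole thing is asked for, a point or a joint stands for the part that bears it (a point fixed in the world has none). Each returns a list of dicts, best first, with "p" (0 to 1); they miss things now and then, are a little off and sometimes report something else, mostly with a low value. They report only what shows in the picture. A call takes as long as a camera call.
- manip.regions_of(camera, query): "mask" (384x512 bool, what is visible of it) and "bbox" ([left, top, right, bottom] in pixels, round what is visible of it).
The state is a dict: "time": time; "joints": joint angles; "joint_vel": joint speeds; "effort": joint torques, N m; "ee_pos": TCP position; "ee_rot": TCP orientation; "ft_force": force on the tool from outside, world axes, zero at the start; "ft_torque": the same for the moment, N m; "finger_gap": finger opening in mm; "grip_force": force on a finger pad.
Only numpy, scipy, OpenCV 4.12 (cv2) and the standard library are available. Lean on these libraries where they do the work, as an engineer would, in place of code of your own. Each camera call takes 0.05 s, during which the arm holds its last target. There are 200 camera calls.

### The job

Set out the three round leather boxes on the wooden display blocks, one at a time from the largest to the smallest: first the largest on the lowest block, then the middle one on the middle block, last the smallest on the tallest block. Set each down gently, upright, in the middle of its block, and leave it standing there. Leave the square boxes where they are.

Things in the scene. Friction and masses are not known exactly. Their poses are not given: they have to be found in the camera images.
- large_round: round leather-covered hard box with a flat lid, brown, brass stud in the middle of the lid; the largest of the three round ones: an upright cylinder 58 mm in diameter and 54 mm high, loose, lid fixed shut. Origin: centre of its underside, z along its axis, up. Starts standing upright on the table (z = 0).
- medium_round: round leather-covered hard box with a flat lid, brown, brass stud in the middle of the lid; the middle one of the three round ones: an upright cylinder 44 mm in diameter and 40 mm high, loose, lid fixed shut. Origin: centre of its underside, z along its axis, up. Starts standing upright on the table (z = 0).
- small_round: round leather-covered hard box with a flat lid, brown, brass stud in the middle of the lid; the smallest of the three round ones: an upright cylinder 32 mm in diameter and 28 mm high, loose, lid fixed shut. Origin: centre of its underside, z along its axis, up. Starts standing upright on the table (z = 0).
- low_block: plain light wood display block, the lowest and widest of the three: 110 x 110 mm and 20 mm high, flat top. Does not move. Origin: centre of its underside, on the table (z = 0), z up, x and y along its sides; the middle of its top is 20 mm above the origin.
- middle_block: plain light wood display block, the middle one in height and width of the three: 95 x 95 mm and 45 mm high, flat top. Does not move. Origin: centre of its underside, on the table (z = 0), z up, x and y along its sides; the middle of its top is 45 mm above the origin.
- tall_block: plain light wood display block, the tallest and narrowest of the three: 80 x 80 mm and 70 mm high, flat top. Does not move. Origin: centre of its underside, on the table (z = 0), z up, x and y along its sides; the middle of its top is 70 mm above the origin.
- large_square: square leather-covered hard box, same brown leather and brass stud as the round ones, 50 x 50 mm and 40 mm high, loose, standing among the round boxes. Origin: centre of its underside, z up, x and y along its sides. To be left where it is.
- small_square: square leather-covered hard box, same brown leather and brass stud as the round ones, 36 x 36 mm and 30 mm high, loose, standing among the round boxes. Origin: centre of its underside, z up, x and y along its sides. To be left where it is.

How it is judged:
By the outcome, as a careful person would: the job done as asked, in the order asked, and still so for the second after the job is handed in, with the robot touching nothing.
It also fails if it takes over 86 s, if anything falls off the work surface, if the arm or the gripper's body presses on something with over 40 N, if the wrist force passes 120 N, or if a joint passes its speed limit or range.

## Working session

There is one attempt and no reset: what is moved stays moved. The work goes in short steps, Python scripts to look and compute and a tool call to move; the robot and the scene stay as the last step left them, time stands still between calls to the robot, and variables do not carry over. Pictures are saved under pics/ and viewed, at most 14 in all, crops included, and the job is handed in when it is done.

Besides the shell and the picture viewer there is one more tool, called as name(argument=value, ...) on one line, values as JSON. step_arm: Moves the arm, as the interface text tells. Its arguments: {"type":"object","properties":{"steps":{"type":"array","items":{"type":"array","items":{"type":"number"}}}},"required":["steps"]}

```bash
mkdir -p pics
cat > h.py <<'E'
import numpy as np, cv2
from workcell import manip
def pts(f,mask,T=None):
    v,u=np.nonzero(mask&(f["range_z"]>0)); z=f["range_z"][v,u]; K=f["K"]
    p=np.c_[(u-K[0,2])*z/K[0,0],(v-K[1,2])*z/K[1,1],z,np.ones_like(z)]
    return (p@(f["cam_to_world"] if T is None else T).T)[:,:3]
E
python3 - <<'E'
from h import *
s=manip.get_state(); print({k:np.round(s[k],3) for k in s})
for c in ["scene","side"]:
    f=manip.grab_frame(c); im=f["image"][:,:,::-1].copy()
    print(c,np.round(f["cam_to_world"],2).tolist())
    for q in ["large_round","medium_round","small_round","low_block","middle_block","tall_block","large_square","small_square"]:
        for r in manip.regions_of(c,q)[:3]:
            p=pts(f,r["mask"])
            if len(p)<10: continue
            zt=np.percentile(p[:,2],95); t=p[abs(p[:,2]-zt)<4]
            rc=cv2.minAreaRect(t[:,:2].astype(np.float32))
            print(q,round(r["p"],2),r["bbox"],"ztop %.0f"%zt,np.round(rc[0]),np.round(rc[1]),round(rc[2]),len(t))
    cv2.imwrite(f"pics/{c}0.png",im)
E
```

```text
{'time': np.float64(0.0), 'joints': array([ 1.246,  0.418, -0.01 ,  1.614,  0.005,  1.111, -0.053]), 'joint_vel': array([ 0.   ,  0.001,  0.002, -0.   , -0.   ,  0.001, -0.001]), 'effort': array([ 2.0000e-03, -8.5123e+01,  6.4000e-01, -4.2599e+01, -4.9000e-02,
        1.8000e-02,  0.0000e+00]), 'ee_pos': array([ 174.885, -599.625,  204.813]), 'ee_rot': array([ 0.99 ,  0.141, -0.   , -0.001]), 'ft_force': array([-0.556, -0.229,  0.373]), 'ft_torque': array([-0.037,  0.003,  0.   ]), 'grip_force': np.float64(0.0), 'finger_gap': np.float64(93.929)}
scene [[0.27, 0.61, -0.75, 1199.4], [0.96, -0.18, 0.2, -205.33], [-0.01, -0.77, -0.64, 616.95], [0.0, 0.0, 0.0, 1.0]]
large_round 0.84 [166.0, 164.2, 193.0, 202.5] ztop 55 [ 436. -145.] [55. 53.] 78 364
medium_round 0.61 [301.0, 150.7, 317.5, 176.3] ztop 40 [431. 151.] [40. 42.] 55 187
small_round 0.75 [236.2, 182.9, 253.4, 198.8] ztop 29 [480.  -7.] [31. 29.] 76 116
low_block 0.6 [376.5, 189.3, 459.3, 243.7] ztop 21 [641. 291.] [112. 112.] 11 2131
middle_block 0.94 [239.6, 219.2, 313.6, 284.3] ztop 46 [670. -10.] [98. 95.] 4 2183
tall_block 
[... 581 characters left out ...]
 55 [ 433. -143.] [56. 56.] 41 183
small_round 0.65 [269.0, 203.9, 281.1, 218.3] ztop 30 [479.  -5.] [27. 32.] 48 74
low_block 0.91 [144.3, 263.6, 205.6, 312.3] ztop 22 [638. 294.] [110. 114.] 11 2026
middle_block 0.73 [181.6, 183.6, 224.8, 218.5] ztop 47 [667.  -5.] [94. 98.] 5 704
tall_block 0.8 [223.5, 133.2, 255.3, 171.8] ztop 71 [ 623. -271.] [79. 89.] 7 338
tall_block 0.72 [319.7, 156.8, 334.5, 175.3] ztop 31 [ 361. -253.] [35. 35.] 71 76
tall_block 0.51 [180.0, 183.1, 223.2, 221.8] ztop 47 [668.  -7.] [ 96. 101.] 5 749
large_square 0.74 [289.6, 269.4, 322.1, 306.4] ztop 42 [386. 267.] [50. 54.] 23 446
small_square 0.58 [319.5, 159.1, 333.3, 174.6] ztop 31 [ 361. -253.] [35. 35.] 71 76
```

View pics/scene0.png

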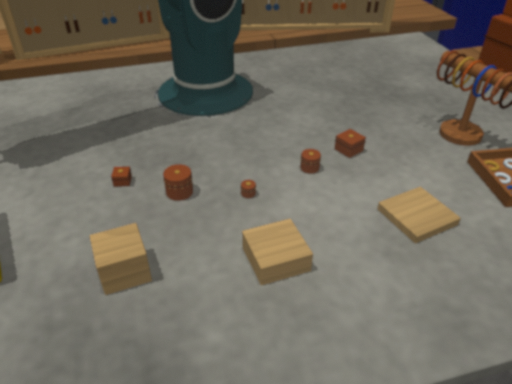

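step_arm(steps=[[30,53,-3,0,0,0,94],[60,105,-5,0,0,0,94],[90,158,-5,0,0,0,94],[120,211,-5,0,0,0,94],[150,264,-5,0,0,0,94],[180,317,-5,0,0,0,94],[210,370,-5,0,0,0,94],[235,415,-5,0,0,0,94],[250,442,-5,0,0,0,94],[259,457,-5,0,0,0,94],[259,457,-5,0,0,0,94],[259,457,-5,0,0,0,94]])

```text
time: 2.4
ee_pos: [433.6, -143.8, 200.4]
ee_rot: [0.99, 0.141, -0.0, 0.0]
ft_force: [-1.0, -0.4, 0.4]
finger_gap: 94.3
grip_force: 0.0
```

The picture matches the detections. The round boxes are at (178,182), (311,160) and (248,188), the squares at (121,176) and (350,142), and the blocks at (120,257), (277,250) and (419,213).

```bash
cat >> h.py <<'E'
from scipy.spatial.transform import Rotation as R
def wrist(q,d=None):
    s=manip.get_state(); f=manip.grab_frame("wrist"); B=np.eye(4); B[:3,:3]=R.from_quat(s["ee_rot"]).as_matrix(); B[:3,3]=s["ee_pos"]
    for r in manip.regions_of("wrist",q)[:2]:
        p=pts(f,r["mask"],B@f["hand_eye"])
        zt=np.percentile(p[:,2],90); t=p[abs(p[:,2]-zt)<4][:,:2].astype(np.float32)
        c,rad=cv2.minEnclosingCircle(t); rc=cv2.minAreaRect(t)
        print(q,round(r["p"],2),r["bbox"],"ztop %.1f"%zt,"circle",np.round(c,1),round(rad,1),"rect",np.round(rc[0],1),np.round(rc[1],1),len(t))
        print("  shift from TCP",np.round(np.array(rc[0])-s["ee_pos"][:2],1),"tcp",np.round(s["ee_pos"],1))
    return f
E
python3 -c "
from h import *
f=wrist('large_round'); cv2.imwrite('pics/w1.png',f['image'][:,:,::-1])"
```

```text
large_round 0.9 [231.1, 160.2, 282.0, 211.8] ztop 55.1 circle [ 433.4 -144.8] 28.8 rect [ 433.6 -145.1] [56.3 56.3] 2005
  shift from TCP [ 0.  -1.3] tcp [ 433.6 -143.8  200.4]
```

step_arm(steps=[[0,-1,-30,0,0,0,94],[0,-1,-70,0,0,0,94],[0,-1,-110,0,0,0,94],[0,-1,-145,0,0,0,94],[0,-1,-170,0,0,0,94],[0,-1,-183,0,0,0,94],[0,-1,-185,0,0,0,94],[0,-1,-185,0,0,0,94],[0,-1,-185,0,0,0,50],[0,-1,-185,0,0,0,50],[0,-1,-185,0,0,0,50],[0,-1,-185,0,0,0,50],[0,-1,-185,0,0,0,50],[0,-1,-185,0,0,0,50]])

```text
time: 4.25
ee_pos: [434.0, -144.0, 15.5]
ee_rot: [0.99, 0.141, 0.0, 0.0]
ft_force: [-0.9, 0.1, 4.1]
finger_gap: 57.7
grip_force: 30.0
```

step_arm(steps=[[0,0,10,0,0,0,50],[0,0,30,0,0,0,50],[0,0,60,0,0,0,50],[0,0,90,0,0,0,50],[10,22,105,0,0,0,50],[30,64,110,0,0,0,50],[55,117,110,0,0,0,50],[80,170,110,0,0,0,50],[105,223,110,0,0,0,50],[130,276,110,0,0,0,50],[155,329,110,0,0,0,50],[178,378,110,0,0,0,50],[195,415,110,0,0,0,50],[204,433,110,0,0,0,50],[206,437,105,0,0,0,50],[206,437,105,0,0,0,50]])

```text
time: 6.25
ee_pos: [639.5, 292.1, 119.9]
ee_rot: [0.99, 0.141, -0.001, 0.0]
ft_force: [0.3, 0.1, -2.2]
finger_gap: 57.5
grip_force: 30.0
```

```bash
python3 -c "
from h import *
s=manip.get_state();print(s['ee_pos'],s['ee_rot'],s['finger_gap'],s['grip_force'],s['ft_force'])
f=wrist('low_block'); cv2.imwrite('pics/w2.png',f['image'][:,:,::-1])"
```

```text
[639.5209491  292.11503746 119.85163063] [ 9.89967255e-01  1.41295271e-01 -6.37335201e-04  2.71975900e-04] 57.454520853798854 29.999645054340363 [ 0.2905106   0.14070843 -2.18711584]
low_block 0.88 [197.7, 128.8, 317.1, 225.4] ztop 21.1 circle [651.6 295.1] 67.8 rect [651.2 294.9] [ 86.  110.2] 7336
  shift from TCP [11.6  2.8] tcp [639.5 292.1 119.9]
```

View pics/w2.png

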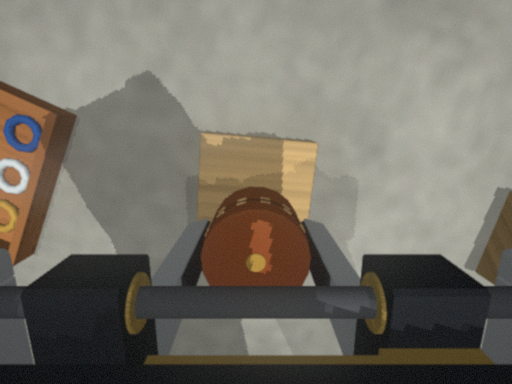

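The box is held upright at about (256,262), with the block visible behind it at (258,175). Only part of the block shows, and correcting for that puts its centre at about (639.5, 292.5), as measured before. I'm lowering the box there.

step_arm(steps=[[0,0,-20,0,0,0,50],[0,0,-45,0,0,0,50],[0,0,-65,0,0,0,50],[0,0,-76,0,0,0,50],[0,0,-80,0,0,0,50],[0,0,-82,0,0,0,50],[0,0,-83,0,0,0,50],[0,0,-84,0,0,0,50],[0,0,-84,0,0,0,50]])

```text
time: 7.48
ee_pos: [640.1, 293.1, 36.6]
ee_rot: [0.99, 0.141, 0.0, -0.0]
ft_force: [-0.3, -0.7, -2.2]
finger_gap: 57.7
grip_force: 30.0
```

step_arm(steps=[[0,0,-0.6,0,0,0,50],[0,0,-1.2,0,0,0,50],[0,0,-1.2,0,0,0,50]])

```text
time: 7.85
ee_pos: [640.1, 293.0, 35.6]
ee_rot: [0.99, 0.141, 0.0, -0.0]
ft_force: [-2.5, -1.9, 4.5]
finger_gap: 58.1
grip_force: 30.0
```

Contact. Releasing and rising straight up.

step_arm(steps=[[0,0,0,0,0,0,62],[0,0,0,0,0,0,70],[0,0,0,0,0,0,94],[0,0,0,0,0,0,94],[0,0,0,0,0,0,94],[0,0,15,0,0,0,94],[0,0,45,0,0,0,94],[0,0,85,0,0,0,94],[0,0,125,0,0,0,94],[0,0,150,0,0,0,94],[0,0,165,0,0,0,94],[0,0,165,0,0,0,94]])

```text
time: 9.35
ee_pos: [640.3, 293.2, 201.2]
ee_rot: [0.99, 0.141, 0.001, -0.0]
ft_force: [0.4, 0.3, -1.1]
finger_gap: 93.9
grip_force: 0.0
```

```bash
python3 -c "
from h import *
f=wrist('low_block');f=wrist('large_round'); cv2.imwrite('pics/w3.png',f['image'][:,:,::-1])"
```

```text
low_block 0.89 [209.5, 128.4, 305.9, 226.4] ztop 21.2 circle [640.  292.2] 75.9 rect [639.3 292.6] [110.2 110.1] 5210
  shift from TCP [-1.  -0.7] tcp [640.3 293.2 201.2]
large_round 0.63 [229.2, 157.8, 283.9, 215.1] ztop 75.1 circle [639.5 292.2] 29.0 rect [640.1 292.1] [56.1 55.9] 2255
  shift from TCP [ 0.4 -0.7] tcp [639.6 292.8 199.3]
```

step_arm(steps=[[-42,-28,0,0,0,0,94],[-90,-60,0,0,0,0,94],[-138,-93,0,0,0,0,94],[-175,-118,0,0,0,0,94],[-198,-133,0,0,0,0,94],[-210,-141,0,0,0,0,94],[-210,-141,0,0,0,0,94],[-210,-141,0,0,0,0,94]])

```text
time: 10.55
ee_pos: [430.7, 152.6, 200.2]
ee_rot: [0.99, 0.142, 0.0, -0.0]
ft_force: [0.1, 0.0, 0.3]
finger_gap: 94.1
grip_force: 0.0
```

```bash
python3 -c "
from h import *
f=wrist('medium_round')"
```

```text
medium_round 0.59 [235.9, 165.2, 275.9, 201.0] ztop 41.1 circle [429.6 150.1] 21.5 rect [429.8 150.1] [41.6 42. ] 1029
  shift from TCP [-0.9 -2.5] tcp [430.7 152.6 200.2]
```

step_arm(steps=[[-1,-2.5,-30,0,0,0,94],[-1,-2.5,-70,0,0,0,94],[-1,-2.5,-110,0,0,0,94],[-1,-2.5,-145,0,0,0,94],[-1,-2.5,-172,0,0,0,94],[-1,-2.5,-187,0,0,0,94],[-1,-2.5,-191,0,0,0,94],[-1,-2.5,-191,0,0,0,94],[-1,-2.5,-191,0,0,0,36],[-1,-2.5,-191,0,0,0,36],[-1,-2.5,-191,0,0,0,36],[-1,-2.5,-191,0,0,0,36],[-1,-2.5,-191,0,0,0,36],[-1,-2.5,-191,0,0,0,36],[-1,-2.5,-191,0,0,0,36]])

```text
time: 12.52
ee_pos: [429.0, 149.5, 9.3]
ee_rot: [0.99, 0.141, -0.0, -0.0]
ft_force: [-0.7, 1.2, 2.0]
finger_gap: 43.5
grip_force: 30.0
```

step_arm(steps=[[0,0,10,0,0,0,36],[0,0,30,0,0,0,36],[0,0,60,0,0,0,36],[0,0,90,0,0,0,36],[12,-8,105,0,0,0,36],[40,-26,110,0,0,0,36],[80,-53,110,0,0,0,36],[125,-82,110,0,0,0,36],[170,-112,110,0,0,0,36],[208,-137,110,0,0,0,36],[231,-152,110,0,0,0,36],[240,-158,110,0,0,0,36],[240,-158,110,0,0,0,36],[240,-158,110,0,0,0,36]])

```text
time: 14.28
ee_pos: [668.3, -7.4, 119.5]
ee_rot: [0.99, 0.142, -0.0, -0.0]
ft_force: [-0.4, 0.9, -1.2]
finger_gap: 43.5
grip_force: 30.0
```

```bash
python3 -c "
from h import *
f=wrist('middle_block'); s=manip.get_state();print(s['ft_force'],s['finger_gap'])"
```

```text
middle_block 0.75 [198.1, 131.6, 320.1, 225.0] ztop 46.0 circle [677.3  -8. ] 60.3 rect [678.1  -8.8] [78.  95.3] 6831
  shift from TCP [ 9.8 -1.4] tcp [668.3  -7.4 119.5]
[-0.46989408  0.90222253 -0.66767418] 43.861945303302164
```

step_arm(steps=[[0.5,-1,-20,0,0,0,36],[0.5,-1,-42,0,0,0,36],[0.5,-1,-56,0,0,0,36],[0.5,-1,-61,0,0,0,36],[0.5,-1,-63,0,0,0,36],[0.5,-1,-64,0,0,0,36],[0.5,-1,-64.6,0,0,0,36],[0.5,-1,-65.2,0,0,0,36],[0.5,-1,-65.2,0,0,0,36]])

```text
time: 15.5
ee_pos: [669.7, -9.5, 54.3]
ee_rot: [0.99, 0.141, 0.0, 0.0]
ft_force: [-1.3, -0.2, 2.3]
finger_gap: 43.5
grip_force: 30.0
```

step_arm(steps=[[0,0,0,0,0,0,48],[0,0,0,0,0,0,56],[0,0,0,0,0,0,94],[0,0,0,0,0,0,94],[0,0,0,0,0,0,94],[0,0,0,0,0,0,94],[0,0,15,0,0,0,94],[0,0,45,0,0,0,94],[0,0,85,0,0,0,94],[0,0,125,0,0,0,94],[0,0,142,0,0,0,94],[0,0,146,0,0,0,94],[0,0,146,0,0,0,94]])

```text
time: 17.12
ee_pos: [669.1, -9.6, 199.1]
ee_rot: [0.99, 0.141, -0.001, -0.0]
ft_force: [-0.2, 0.7, 0.1]
finger_gap: 94.0
grip_force: 0.0
```

```bash
python3 -c "
from h import *
f=wrist('middle_block');f=wrist('medium_round')"
```

```text
middle_block 0.91 [206.0, 128.9, 302.1, 228.1] ztop 46.1 circle [670.2  -9.4] 65.1 rect [669.4  -9.5] [95.2 95. ] 5087
  shift from TCP [0.3 0.1] tcp [669.1  -9.6 199.1]
```

step_arm(steps=[[-30,0,0,0,0,0,94],[-75,1,0,0,0,0,94],[-120,2,0,0,0,0,94],[-160,3,0,0,0,0,94],[-182,3,0,0,0,0,94],[-190,3,0,0,0,0,94],[-190,3,0,0,0,0,94],[-190,3,0,0,0,0,94]])

```text
time: 18.32
ee_pos: [480.2, -6.4, 199.9]
ee_rot: [0.99, 0.141, -0.0, -0.0]
ft_force: [-0.5, -0.4, 0.9]
finger_gap: 93.7
grip_force: 0.0
```

```bash
python3 -c "
from h import *
f=wrist('small_round')"
```

```text
small_round 0.98 [239.4, 166.3, 268.2, 196.4] ztop 29.1 circle [479.   -6.9] 15.7 rect [479.  -7.] [29.6 29.9] 511
  shift from TCP [-1.2 -0.6] tcp [480.2  -6.4 199.9]
```

```bash
python3 -c "
from h import *
f=manip.grab_frame('scene'); cv2.imwrite('pics/s1.png',f['image'][:,:,::-1])
for r in manip.regions_of('scene','medium_round'):
    p=pts(f,r['mask']);t=p[p[:,2]>np.percentile(p[:,2],95)-4];print(r['p'],r['bbox'],np.percentile(p[:,2],95),cv2.minAreaRect(t[:,:2].astype(np.float32)))"
```

```text
0.86 [262.9, 218.1, 287.9, 250.7] 86.13454470903233 ((671.9411010742188, -10.869043350219727), (41.12910842895508, 42.050052642822266), 18.417652130126953)
0.18 [109.6, 166.7, 132.2, 190.0] 30.798033513360167 ((364.64306640625, -257.74761962890625), (35.09064483642578, 38.35158920288086), 76.7337875366211)
```

View pics/s1.png

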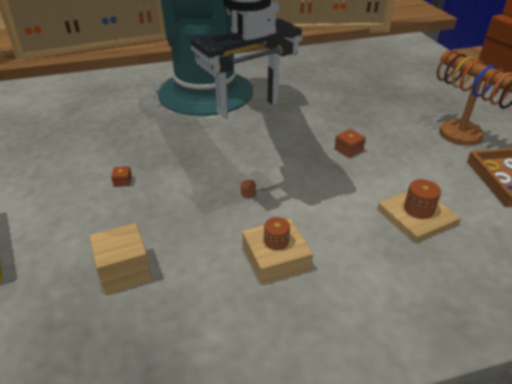

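step_arm(steps=[[-1,-0.5,-30,0,0,0,94],[-1,-0.5,-70,0,0,0,94],[-1,-0.5,-110,0,0,0,94],[-1,-0.5,-145,0,0,0,94],[-1,-0.5,-174,0,0,0,94],[-1,-0.5,-190,0,0,0,94],[-1,-0.5,-195,0,0,0,94],[-1,-0.5,-195,0,0,0,94],[-1,-0.5,-195,0,0,0,24],[-1,-0.5,-195,0,0,0,24],[-1,-0.5,-195,0,0,0,24],[-1,-0.5,-195,0,0,0,24],[-1,-0.5,-195,0,0,0,24],[-1,-0.5,-195,0,0,0,24],[-1,-0.5,-195,0,0,0,24],[-1,-0.5,-195,0,0,0,24]])

```text
time: 20.52
ee_pos: [478.5, -7.0, 5.0]
ee_rot: [0.99, 0.141, -0.0, -0.0]
ft_force: [0.3, -0.5, 0.2]
finger_gap: 31.6
grip_force: 30.0
```

The large and medium boxes stand upright mid-block at (422,198) and (277,233), and the squares haven't moved. The small box is gripped.

step_arm(steps=[[0,0,10,0,0,0,24],[0,0,30,0,0,0,24],[0,0,65,0,0,0,24],[0,0,100,0,0,0,24],[6,-11,125,0,0,0,24],[20,-37,135,0,0,0,24],[44,-80,135,0,0,0,24],[68,-124,135,0,0,0,24],[94,-171,135,0,0,0,24],[118,-215,135,0,0,0,24],[135,-247,135,0,0,0,24],[143,-261,135,0,0,0,24],[145,-264.5,135,0,0,0,24],[145,-264.5,135,0,0,0,24],[145,-264.5,135,0,0,0,24]])

```text
time: 22.4
ee_pos: [623.4, -270.3, 140.4]
ee_rot: [0.99, 0.142, 0.0, -0.0]
ft_force: [-0.1, 0.1, -0.2]
finger_gap: 31.4
grip_force: 30.0
```

```bash
python3 -c "
from h import *
f=wrist('tall_block'); s=manip.get_state();print(s['ft_force'],s['finger_gap'])"
```

```text
tall_block 0.7 [210.2, 144.4, 311.6, 226.7] ztop 71.0 circle [ 631.6 -271.6] 50.6 rect [ 632.1 -271.8] [65.7 80.2] 5592
  shift from TCP [ 8.7 -1.5] tcp [ 623.4 -270.3  140.4]
[0.14900695 0.27649125 0.09004932] 31.21715578686281
```

step_arm(steps=[[1,-1,-20,0,0,0,24],[1,-1,-42,0,0,0,24],[1,-1,-56,0,0,0,24],[1,-1,-61,0,0,0,24],[1,-1,-63,0,0,0,24],[1,-1,-64,0,0,0,24],[1,-1,-64.6,0,0,0,24],[1,-1,-65.2,0,0,0,24],[1,-1,-65.2,0,0,0,24]])

```text
time: 23.62
ee_pos: [624.6, -272.6, 75.1]
ee_rot: [0.99, 0.141, 0.0, 0.0]
ft_force: [-0.1, 0.2, 1.2]
finger_gap: 31.4
grip_force: 30.0
```

step_arm(steps=[[0,0,-0.4,0,0,0,24],[0,0,-0.4,0,0,0,24]])

```text
time: 23.88
ee_pos: [624.7, -272.6, 75.0]
ee_rot: [0.99, 0.141, 0.0, 0.0]
ft_force: [-3.5, 0.2, 7.8]
finger_gap: 31.1
grip_force: 30.0
```

step_arm(steps=[[0,0,0,0,0,0,36],[0,0,0,0,0,0,44],[0,0,0,0,0,0,94],[0,0,0,0,0,0,94],[0,0,0,0,0,0,94],[0,0,0,0,0,0,94],[0,0,15,0,0,0,94],[0,0,45,0,0,0,94],[0,0,85,0,0,0,94],[0,0,115,0,0,0,94],[0,0,125,0,0,0,94],[0,0,125,0,0,0,94]])

```text
time: 25.38
ee_pos: [624.6, -272.5, 199.9]
ee_rot: [0.99, 0.141, 0.0, 0.0]
ft_force: [-0.5, -0.1, -0.7]
finger_gap: 93.7
grip_force: 0.0
```

```bash
python3 -c "
from h import *
f=wrist('tall_block');f=wrist('small_round')
f=manip.grab_frame('side'); cv2.imwrite('pics/s2.png',f['image'][:,:,::-1])"
```

```text
tall_block 0.63 [215.9, 141.3, 296.7, 230.3] ztop 71.1 circle [ 625.8 -272.9] 54.8 rect [ 625.  -272.6] [79.7 79.8] 4512
  shift from TCP [ 0.4 -0.1] tcp [ 624.6 -272.5  199.9]
small_round 0.75 [235.6, 174.4, 271.4, 207.4] ztop 99.1 circle [ 625.4 -273. ] 15.6 rect [ 625.4 -272.6] [29.9 30.2] 778
  shift from TCP [ 1.4 -0.3] tcp [ 624.  -272.3  198.4]
```

View pics/s2.png

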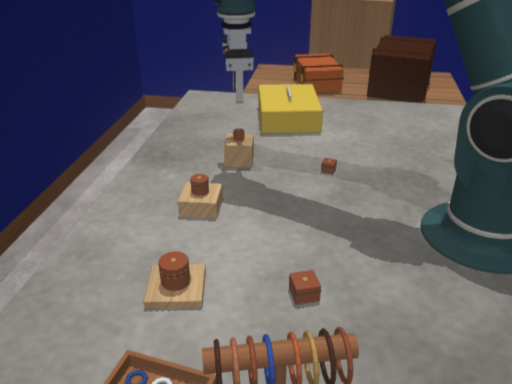

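All three boxes stand centred on their blocks at (175,270), (200,185) and (239,135). The squares are untouched at (305,287) and (329,166), and the gripper is clear.

```bash
python3 -c "
from workcell import manip
print(manip.finish_job())"
```

```text
the job is handed in; nothing more can be done
None
```

The job is handed in: all three round boxes stand upright within about 3 mm of the middle of their blocks, placed largest to smallest in about 26 s, and the square boxes were left where they were.

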